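# Shut and lock the dust extractor's access panel

### The job

The access panel on top of the bench dust extractor has been left ajar. Press it down flush with your fingertips, and only then set a fingertip in the slot of its round cam fastener and turn it clockwise a quarter turn, as far as it goes, so that the panel is locked. Do not lift the panel open any further and leave the tools and other things on the bench where they are.

Things in the scene. Friction and masses are not known exactly. Their poses are not given: they have to be found in the camera images.
- extractor: Bench dust extractor, a fixed grey steel box 300 (x) x 340 (y) x 85 mm high. Origin: centre of its underside; x points from the panel's free edge to its hinge (roughly away from the robot), y left, z up. The panel fills an opening in its top, x -115 to 115, y -150 to 50 mm, level with the rim. On the deck at its +y side stand the tack tin and a pipe stub 45 mm tall.
- hatch (a joint): Angle (rad) of the access panel, an aluminium plate 226 (x) x 194 (y) x 4 mm hinged along its far edge (extractor x 115 mm): 0 = shut, its top flush with the rim, 85 mm above the bench; positive = near (-x) edge raised; starts at 0.10 to 0.20. Stiff hinge: it stays where left; pressing the free edge down takes about 3 N up to a solid stop at 0.
- dial (a joint): Angle (rad) of the cam fastener, growing clockwise from above: 0 = unlocked, slot along extractor -y; pi/2 = locked, at its solid stop, slot pointing at the panel's free edge (extractor -x). Starts at 0 to 0.25, stays where left, turns with about 0.1 N m (4 N in the slot). A tongue below the panel, under the slot, passes below the rim only if the panel is shut.
- dial_axis (a point): Centre of the fastener's top face, on its turning axis. The fastener is a steel disc 96 mm across standing 20 mm above the panel, axis square to the panel, at extractor x -40, y -50 mm with the panel shut. x of this frame points outwards along the slot, z up along the axis.
- slot_floor (a point): Middle of the slot's floor, 27 mm from the axis, 15 mm below the disc's top, 5 mm above the panel (90 mm above the bench when shut); x outwards along the slot, z up. The slot is a straight-sided recess 38 mm wide and 15 mm deep from 4 mm off the axis out to the disc's rim, where it is open; it takes both fingertips held together.
- panel_corner (a point): Bare spot on the panel's top face near its free edge, clear of the fastener and good for pressing: 31 mm from the free edge, 25 mm from the panel's -y side edge, 195 mm from the hinge line, at 85 mm above the bench when the panel is shut.
- vise: Small fixed blue bench vise holding a worn boot heel, 180 x 120 x 140 mm high over all; origin: centre of its underside. Bystander.
- last: Steel cobbler's last, a foot-shaped plate on a post and foot, 135 x 75 x 136 mm high, standing loose; origin: underside. Bystander.
- glue_jar: Glass glue jar 68 mm across, 85 mm high, loose; origin: underside. Bystander.
- tack_tin: Round brass tack tin 72 mm across, 31 mm high, standing loose on the extractor's deck beside the panel; origin: underside. Bystander.
- hammer: Hammer with an ash handle, 270 mm long, lying loose behind the extractor; bystander.
- sole_offcut: Rubber sole offcut about 150 x 70 x 8 mm, lying loose beside the extractor (+y side); bystander.

How it is judged:
By the outcome, as a careful person would: the job done as asked, in the order asked, and still so for the second after the job is handed in, with the robot touching nothing.
It also fails if it takes over 40 s, if anything falls off the work surface, if the arm or the gripper's body presses on something with over 40 N, if the wrist force passes 120 N, or if a joint passes its speed limit or range.

### The arm

A 6-joint arm with a two-finger parallel gripper is mounted at the origin on the work surface. World frame = base frame: x ahead of the robot, y to its left, z up, the work surface at z = 0. Lengths are in m, angles in rad, forces in N, time in s.
With the tool pointing down it reaches from about 0.25 to 0.775 m from the base axis. Payload 4 kg.
Tool frame: the origin (TCP) lies on the centre line of the jaws, within the pads' length; the fingertips stand manip.tips_ahead ahead of it and the grasp point (between the pads) lies 6 mm ahead of it (manip.tips_ahead is the distance from the TCP to the fingertips, in m); z points along the fingers, y is the line along which they close (so a half turn about z gives the same grasp; the last joint's range is limited). The gripper opens to 85 mm and grips with 20 to 120 N. Pads are 22 mm wide; open, the fingers measure 114 mm over their backs; the gripper's body (76 mm by 85 mm) begins 54 mm behind the grasp point. The pads swing forward as they close: fully open they stand 13 mm farther back than shut.
Start: joints at [1.162, 0.087, 1.371, -0, 1.684, -0.103], TCP at [0.166, 0.524, 0.256] pointing down, gripper open.
Joint ranges: [-3.1, 3.1], [-0.76, 2.03], [0.27, 2.55], [-1.08, 4.22], [0.17, 2.65], [-2.57, 2.57]. Speed limits (rad/s): [2.79, 2.79, 3.14, 3.14, 3.14, 3.14].

### API

Orientations are given as a unit quaternion [w, x, y, z].
In Python, from plant import manip gives the robot as it stands.
- The arm moves only by the tool drive_tool, never from a script. Its argument "increments" is a list of rows, each a list of 5 numbers: the opening in per cent of the stroke, from 0 (shut) to 100 (fully open), then the shift along the tool's x, y, z in m, then the turn about the tool's z in degrees. In form: [[grip, tx, ty, tz, turn], ...]. A call has 1 to 12 rows; each row is the pose to reach, as a shift and turn from the pose commanded when the call began, along the tool's axes at that moment; what a row does not reach only later rows make up. A row lasts 1/10 s, in which the tool goes at most 50 mm and 8.59 degrees, less where a joint would pass 70% of its speed; a pose out of reach is approached as far as the arm can. A call with a gripper value outside its range is refused whole. The fingers move at their own pace and stop on an object; "squeeze" is the grip in N (left out, the last holds). Time passes only in rows, so rows that repeat a pose let the fingers close. It gives the time, the measured TCP pose, the force, the opening and the grip force at its end, in the units of the state.
- manip.state(): the state, without advancing time (a new reading comes with each control period).
- manip.get_image(name): name is "scene" or "top"; returns the picture (400x640x3 uint8, blue, green, red); there is no depth.
- manip.camera_model(name): a dict with "fx", "fy", "cx", "cy" (pixels), "eye" and "attitude" of the camera in the world. Camera axes: x right, y down, z forward; pixel columns grow to the right and rows downward; lengths in m; the calibration is good to about 2 mm. A picture is of the moment at which its call begins. camera_model takes no time and is no camera call.
- manip.job_done(): hands the job in; it is judged then, once.
The state is a dict: "time": time; "qpos": joint angles; "qvel": joint speeds; "joint_torque": joint torques, N m; "tool_pos": TCP position; "eef_rot": TCP orientation; "force": force on the tool from outside, world axes, zero at the start; "torque": the same for the moment, N m; "finger_gap": finger opening in m; "grasp_force": force on a finger pad.
Only numpy, scipy, OpenCV 4.12 (cv2) and the standard library are available. Lean on these libraries where they do the work, as an engineer would, in place of code of your own. Each camera call takes 0.05 s, during which the arm holds its last target. There are 200 camera calls.

## Working session

There is one attempt and no reset: what is moved stays moved. The work goes in short steps, Python scripts to look and compute and a tool call to move; the robot and the scene stay as the last step left them, time stands still between calls to the robot, and variables do not carry over. Pictures are saved under pics/ and viewed, at most 10 in all, crops included, and the job is handed in when it is done.

Besides the shell and the picture viewer there is one more tool, called after "Call:" by a JSON object that holds its "op" and its "data". drive_tool: Moves the arm, as the interface text tells. Its arguments: {"type":"object","properties":{"increments":{"type":"array"},"squeeze":{"type":"number"}},"required":["increments"]}

```bash
mkdir -p pics; ls; python3 - <<'E'
from plant import manip
import cv2
print(manip.state(), manip.tips_ahead)
for n in("scene","top"):
    cv2.imwrite(f"pics/{n}0.png",manip.get_image(n)); print(manip.camera_model(n))
E
```

```text
pics
{'time': 0.0, 'qpos': array([ 1.16190907e+00,  8.79899748e-02,  1.37226230e+00, -1.12040054e-05,
        1.68359458e+00, -1.03064903e-01]), 'qvel': array([-0.00085369,  0.00036456, -0.00097638, -0.0005807 ,  0.00022641,
        0.00130792]), 'joint_torque': array([-2.59296057e-04, -3.51869273e+01, -3.13270819e+01, -2.54728493e-04,
        1.09229147e-02, -8.69601905e-06]), 'tool_pos': array([0.16540644, 0.52407852, 0.25511586]), 'eef_rot': array([-2.79984381e-04,  1.52316504e-01,  9.88331125e-01, -1.09178429e-03]), 'force': array([0.27079984, 0.44583122, 0.41057532]), 'torque': array([ 0.00371963,  0.00542322, -0.00746466]), 'grasp_force': 0.0, 'finger_gap': 0.08518349686642718} 0.025
{'fx': 415.34588079471, 'fy': 415.34588079471, 'cx': 311.35898103104205, 'cy': 198.31913305715852, 'eye': array([1.12273494, 0.95233894, 0.83139869]), 'attitude': array([-0.11710248,  0.22914334,  0.85673954, -0.44696499])}
{'fx': 415.8434868613351, 'fy': 415.8434868613351, 'cx': 320.71332960661044, 'cy': 203.62430018865956, 'eye': array([0.38761506, 0.03240243, 1.42136348]), 'attitude': array([-0.05574388,  0.71200323, -0.6980765 ,  0.05131498])}
```

View pics/top0.png

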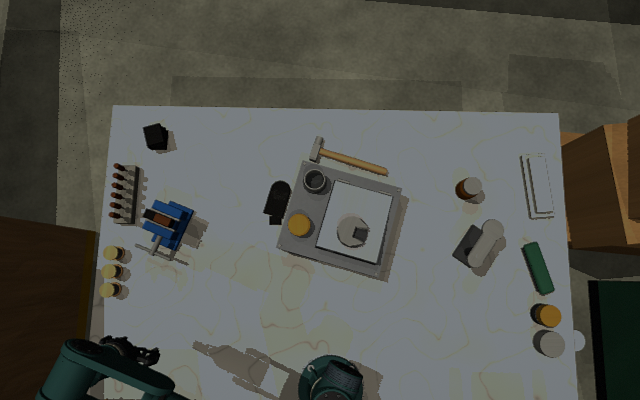

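View pics/scene0.png

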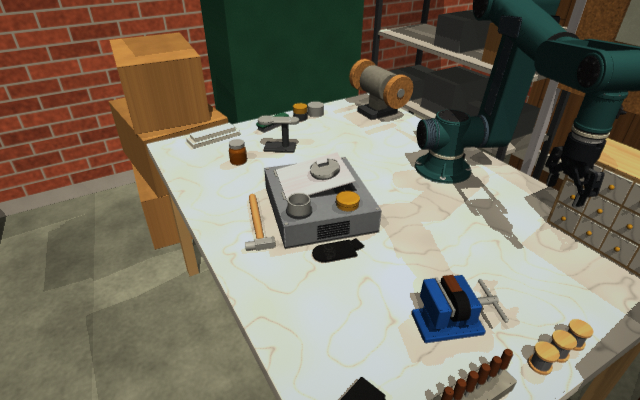

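The top view shows the extractor around (340,220), its panel and the fastener at (353,232), with the slot pointing right. I'll enlarge that area to get its corners.

```bash
python3 - <<'E'
import cv2
t=cv2.imread("pics/top0.png")[150:290,265:415]; cv2.imwrite("pics/c1.png",cv2.resize(t,None,fx=4,fy=4,interpolation=cv2.INTER_CUBIC))
t=cv2.imread("pics/scene0.png")[145:255,255:390]; cv2.imwrite("pics/c2.png",cv2.resize(t,None,fx=5,fy=5,interpolation=cv2.INTER_CUBIC))
E
```

```text
(no output)
```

View pics/c1.png

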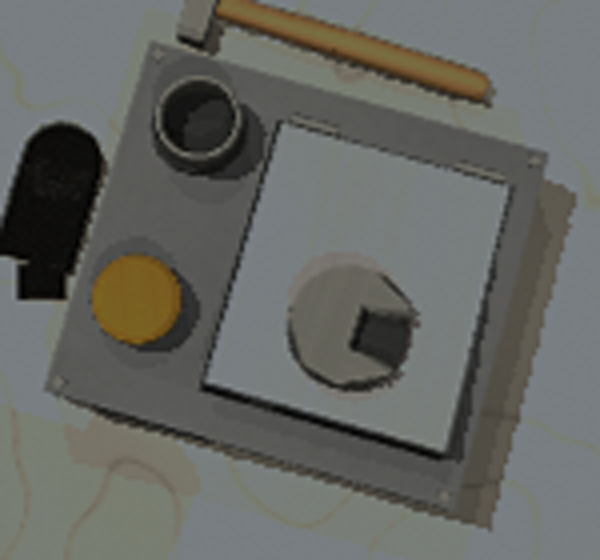

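View pics/c2.png

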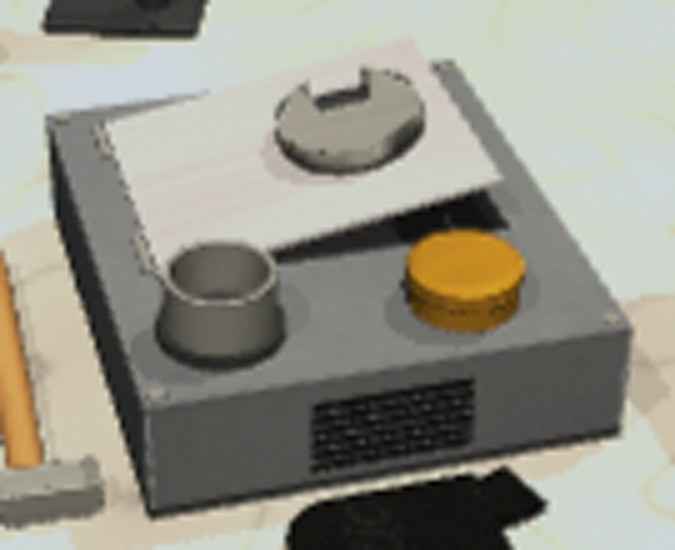

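Top crop: rim corners at about (150,42), (547,155), (452,512) and (48,392); panel corners (280,120), (512,183), (445,457) and (205,387); slot floor around (383,338). Scene crop: rim corners (47,117), (148,398), (632,328); panel near corners (502,180) and (412,38). I'll fit the pose to these.

```bash
cat > h.py <<'E'
import numpy as np
from scipy.spatial.transform import Rotation as R
from scipy.optimize import least_squares
from plant import manip
CM={n:manip.camera_model(n) for n in("scene","top")}
def proj(n,P):
    c=CM[n]; q=c["attitude"]; r=R.from_quat([q[1],q[2],q[3],q[0]])
    p=r.inv().apply(np.atleast_2d(P)-c["eye"]); return np.c_[c["fx"]*p[:,0]/p[:,2]+c["cx"],c["fy"]*p[:,1]/p[:,2]+c["cy"]]
def panel(P,h): # shut extractor coords -> raised by h about hinge (x=.115,z=.085)
    P=np.array(P,float)-[.115,0,.085]; c,s=np.cos(h),np.sin(h)
    x,z=P[...,0],P[...,2]
    return np.stack([x*c+z*s+.115,P[...,1],-x*s+z*c+.085],-1) # x<0 -> z up
def world(P,e): return R.from_euler('z',e[2]).apply(np.atleast_2d(P))+[e[0],e[1],0]
E
python3 - <<'E'
from h import *
a=lambda L:(np.array(L,float)+.5)/4-.5+[265,150]
b=lambda L:(np.array(L,float)+.5)/5-.5+[255,145]
rt=[[.15,.17,.085],[.15,-.17,.085],[-.15,-.17,.085],[-.15,.17,.085]]
tr=a([[150,42],[547,155],[452,512],[48,392]]); sr=b([[47,117],[148,398],[632,328]])
rs=[rt[1],rt[0],rt[3]]
pn=[[-.111,.047,.085],[-.111,-.147,.085]]
tp=a([[205,387],[445,457]]); sp=b([[502,180],[412,38]])
def slot(d):
    u=np.array([-np.sin(d),-np.cos(d)]);v=np.array([-u[1],u[0]]);c=np.array([-.04,-.05])
    return u,v,c
def f(p):
    e=p[:3];h=p[3]
    r=[proj("top",world(rt,e))-tr,proj("scene",world(rs,e))-sr,proj("top",world(panel(pn,h),e))-tp,proj("scene",world(panel(pn,h),e))-sp]
    return np.vstack(r).ravel()
s=least_squares(f,[.36,0,-.3,.15],loss='soft_l1');print(s.x,np.round(s.fun.reshape(-1,2),1).tolist())
e,h=s.x[:3],s.x[3]
for d in(0,.12,.25):
    u,v,c=slot(d); P=[[*(c+u*i+v*j),.09+z] for i,j,z in((.004,-.019,.015),(.004,.019,.015),(.044,.019,.015),(.044,-.019,.015),(.044,-.019,0),(.044,.019,0))]+[[-.04,-.05,.105]]
    w=world(panel(P,h),e); print(d,np.round((proj("top",w)-[265,150]+.5)*4-.5).astype(int).tolist(),np.round((proj("scene",w)-[255,145]+.5)*5-.5).astype(int).tolist())
for n,P in dict(corner=[-.08,-.122,.085],axis=[-.04,-.05,.105],slot0=[-.04,-.077,.09],slot90=[-.067,-.05,.09]).items(): print(n,world(P,e).round(4),world(panel(P,h),e).round(4))
E
```

```text
[ 0.54478295 -0.0181661  -0.26256223  0.16222587] [[0.0, 0.6], [0.5, 0.5], [0.5, 0.8], [-1.2, 0.7], [-0.1, -0.2], [-0.7, 2.4], [0.3, 0.1], [-0.1, -0.5], [0.1, -0.4], [-0.1, 0.2], [-0.6, 0.1]]
0 [[349, 353], [362, 307], [411, 321], [399, 367], [397, 371], [408, 326], [351, 328]] [[374, 99], [319, 115], [303, 85], [357, 70], [360, 89], [307, 104], [348, 110]]
0.12 [[346, 352], [364, 309], [412, 329], [394, 373], [392, 377], [409, 333], [351, 328]] [[375, 101], [319, 113], [310, 82], [365, 70], [368, 89], [313, 100], [348, 110]]
0.25 [[343, 352], [367, 311], [412, 336], [388, 378], [386, 382], [409, 341], [351, 328]] [[376, 102], [320, 111], [318, 79], [373, 71], [376, 89], [321, 97], [348, 110]]
corner [[ 0.4359 -0.1152  0.085 ]] [[ 0.4383 -0.1159  0.1165]]
axis [[ 0.4932 -0.0561  0.105 ]] [[ 0.4983 -0.0574  0.1298]]
slot0 [[ 0.4862 -0.0821  0.09  ]] [[ 0.4889 -0.0829  0.115 ]]
slot90 [[ 0.4671 -0.0491  0.09  ]] [[ 0.4702 -0.0499  0.1193]]
```

```bash
cat >> h.py <<'E'
E0=np.array([.5448,-.0182,-.2626])
def to(P,yaw_y):  # tool-frame shift and turn from measured pose; yaw_y = wanted world angle (deg) of tool y
    s=manip.state(); q=s["eef_rot"]; r=R.from_quat([q[1],q[2],q[3],q[0]])
    y=r.as_matrix()[:,1]; t=np.degrees(np.arctan2(y[1],y[0]))-yaw_y
    print("t",s["time"],"pos",s["tool_pos"].round(4),"F",s["force"].round(2),"tool z",r.as_matrix()[:,2].round(4)); print("shift",r.inv().apply(np.array(P)-s["tool_pos"]).round(4),"turn",round(t,2))
E
python3 -c "
from h import *
to([.438,-.116,.20],75)"
```

```text
t 0.1 pos [0.1654 0.5241 0.2552] F [-0.22  0.16  0.68] tool z [-9.0e-04 -1.9e-03 -1.0e+00]
shift [-0.4527 -0.5282  0.0562] turn -2.52
```

Call:
{"op": "drive_tool", "data": {"increments": [[0,-0.45,-0.53,0,-2.5],[0,-0.45,-0.53,0,-2.5],[0,-0.45,-0.53,0,-2.5],[0,-0.45,-0.53,0,-2.5],[0,-0.45,-0.53,0,-2.5],[0,-0.45,-0.53,0,-2.5],[0,-0.45,-0.53,0,-2.5],[0,-0.45,-0.53,0,-2.5],[0,-0.45,-0.53,0,-2.5],[0,-0.45,-0.53,0,-2.5],[0,-0.45,-0.53,0,-2.5],[0,-0.45,-0.53,0,-2.5]], "squeeze": 30}}

```text
time: 1.3
tool_pos: [0.3983, -0.0307, 0.2561]
eef_rot: [0.0, 0.131, 0.991, 0.0]
force: [0.2, -0.2, 1.0]
finger_gap: -0.0001
grasp_force: 0.0
```

```bash
python3 -c "
from h import *
to([.438,-.116,.17],75)"
```

```text
t 1.3 pos [ 0.3983 -0.0307  0.2561] F [ 0.19 -0.2   0.97] tool z [ 3.e-04  4.e-04 -1.e+00]
shift [-0.0605 -0.0721  0.0861] turn -0.05
```

Call:
{"op": "drive_tool", "data": {"increments": [[0,-0.06,-0.072,0.0,0],[0,-0.06,-0.072,0.0,0],[0,-0.06,-0.072,0.086,0],[0,-0.06,-0.072,0.086,0],[0,-0.06,-0.072,0.086,0],[0,-0.06,-0.072,0.086,0],[0,-0.06,-0.072,0.086,0]]}}

```text
time: 2.0
tool_pos: [0.4388, -0.1139, 0.173]
eef_rot: [0.002, 0.13, 0.991, -0.001]
force: [-0.5, 0.2, 0.9]
finger_gap: 0.0001
grasp_force: 0.0
```

```bash
python3 -c "
from h import *
to([.437,-.116,.108],75)"
```

```text
t 2.0 pos [ 0.4388 -0.1139  0.173 ] F [-0.52  0.18  0.89] tool z [ 0.0043 -0.0017 -1.    ]
shift [ 0.0015 -0.0025  0.065 ] turn 0.01
```

Call:
{"op": "drive_tool", "data": {"increments": [[0,0,-0.002,0.01,0],[0,0,-0.002,0.02,0],[0,0,-0.002,0.027,0],[0,0,-0.002,0.032,0],[0,0,-0.002,0.037,0],[0,0,-0.002,0.042,0],[0,0,-0.002,0.047,0],[0,0,-0.002,0.051,0],[0,0,-0.002,0.055,0],[0,0,-0.002,0.058,0],[0,0,-0.002,0.06,0],[0,0,-0.002,0.06,0]]}}

```text
time: 3.2
tool_pos: [0.4372, -0.1157, 0.1101]
eef_rot: [0.0, 0.131, 0.991, 0.0]
force: [0.3, -0.5, 0.2]
finger_gap: 0.0002
grasp_force: 0.0
```

Call:
{"op": "drive_tool", "data": {"increments": [[0,0,0,0.001,0],[0,0,0,0.002,0],[0,0,0,0.002,0]]}}

```text
time: 3.5
tool_pos: [0.4374, -0.1157, 0.11]
eef_rot: [0.001, 0.131, 0.991, -0.0]
force: [-3.6, 1.2, 8.2]
finger_gap: -0.0
grasp_force: 4.4
```

Call:
{"op": "drive_tool", "data": {"increments": [[0,0,0,0.002,0],[0,0,0,0.003,0],[0,0,0,0.003,0]]}}

```text
time: 3.8
tool_pos: [0.4374, -0.1157, 0.1097]
eef_rot: [0.001, 0.131, 0.991, -0.0]
force: [-8.6, 3.7, 22.7]
finger_gap: -0.0
grasp_force: 11.2
```

Call:
{"op": "drive_tool", "data": {"increments": [[0,0,0,-0.01,0],[0,0,0,-0.04,0],[0,0,0,-0.06,0],[0,0,0,-0.06,0],[0,0,0,-0.06,0]]}}

```text
time: 4.3
tool_pos: [0.4371, -0.1156, 0.1649]
eef_rot: [0.0, 0.131, 0.991, 0.0]
force: [-0.6, 0.2, -0.8]
finger_gap: 0.0002
grasp_force: 0.0
```

```bash
python3 - <<'E'
from h import *
import cv2
to(world([-.04,-.077,.16],E0)[0],75)
for n,x,y,w,hh,k in(("scene",255,145,135,110,5),):
    t=manip.get_image(n)[y:y+hh,x:x+w]; cv2.imwrite("pics/c3.png",cv2.resize(t,None,fx=k,fy=k,interpolation=cv2.INTER_CUBIC))
for d in(0,.12,.25):
    u=np.array([-np.sin(d),-np.cos(d)]);v=np.array([-u[1],u[0]]);c=np.array([-.04,-.05])
    P=[[*(c+u*i+v*j),.105] for i,j in((.004,-.019),(.004,.019),(.044,.019),(.044,-.019))]+[[-.111,.047,.085]]
    print(d,np.round((proj("scene",world(P,E0))-[255,145]+.5)*5-.5).astype(int).tolist())
E
```

```text
t 4.3 pos [ 0.4371 -0.1156  0.1649] F [-0.6   0.18 -0.76] tool z [ 4.e-04 -0.e+00 -1.e+00]
shift [-0.0388  0.045   0.0049] turn -0.02
0 [[381, 134], [326, 142], [310, 112], [364, 105], [503, 228]]
0.12 [[382, 135], [326, 140], [317, 110], [372, 106], [503, 228]]
0.25 [[383, 137], [327, 138], [325, 107], [380, 107], [503, 228]]
```

View pics/c3.png

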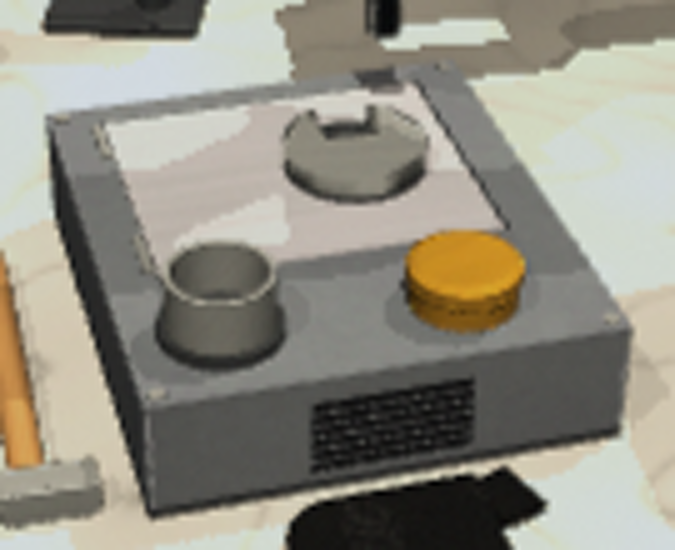

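The panel is flush, with its near corner at (503,228) as predicted. The slot's outer corners at about (310,112) and (371,105) put the dial at about 0.05 rad. Next I move the tips above the slot.

Call:
{"op": "drive_tool", "data": {"increments": [[0,-0.0375,0.045,0,3],[0,-0.0375,0.045,0,3],[0,-0.0375,0.045,0,3],[0,-0.0375,0.045,0.02,3],[0,-0.0375,0.045,0.025,3],[0,-0.0375,0.045,0.025,3]]}}

```text
time: 4.95
tool_pos: [0.4831, -0.082, 0.1385]
eef_rot: [-0.002, 0.157, 0.988, 0.0]
force: [-0.0, 0.1, 0.9]
finger_gap: 0.0
grasp_force: 0.0
```

```bash
python3 - <<'E'
from h import *
d=.05
to(world([-.04-.027*np.sin(d),-.05-.027*np.cos(d),.118],E0)[0],75-2.9)
E
```

```text
t 4.95 pos [ 0.4831 -0.082   0.1385] F [-0.01  0.06  0.88] tool z [-0.0043  0.001  -1.    ]
shift [-0.0017  0.0007  0.0205] turn -0.15
```

Call:
{"op": "drive_tool", "data": {"increments": [[0,-0.001,0,0.005,0],[0,-0.001,0,0.01,0],[0,-0.001,0,0.015,0],[0,-0.001,0,0.019,0],[0,-0.001,0,0.022,0],[0,-0.001,0,0.022,0]]}}

```text
time: 5.55
tool_pos: [0.4855, -0.082, 0.1177]
eef_rot: [-0.001, 0.157, 0.988, 0.0]
force: [-0.4, -0.5, -0.3]
finger_gap: -0.0
grasp_force: 0.0
```

```bash
python3 - <<'E'
from h import *
# arc: shifts from current pose, in its axes
s=manip.state();q=s["eef_rot"];r=R.from_quat([q[1],q[2],q[3],q[0]])
print(s["tool_pos"].round(4),s["force"].round(1))
d0=.05
for deg in range(0,97,8):
    d=d0+np.radians(deg); w=world([-.04-.027*np.sin(d),-.05-.027*np.cos(d),.118],E0)[0]
    print(deg,r.inv().apply(w-s["tool_pos"]).round(4))
E
```

```text
[ 0.4855 -0.082   0.1177] [-0.4 -0.5 -0.3]
0 [ 0.0006  0.     -0.0003]
8 [ 0.0044  0.0003 -0.0003]
16 [ 0.0081  0.0011 -0.0003]
24 [ 0.0116  0.0024 -0.0003]
32 [ 0.015   0.0041 -0.0003]
40 [ 0.018   0.0063 -0.0003]
48 [ 0.0207  0.0089 -0.0003]
56 [ 0.0231  0.0119 -0.0003]
64 [ 0.0249  0.0152 -0.0003]
72 [ 0.0264  0.0187 -0.0003]
80 [ 0.0273  0.0223 -0.0003]
88 [ 0.0277  0.0261 -0.0003]
96 [ 0.0276  0.0298 -0.0003]
```

Call:
{"op": "drive_tool", "data": {"increments": [[0,0.0044,0.0003,0,8],[0,0.0081,0.0011,0,16],[0,0.0116,0.0024,0,24],[0,0.015,0.0041,0,32],[0,0.018,0.0063,0,40],[0,0.0207,0.0089,0,48],[0,0.0207,0.0089,0,48]]}}

```text
time: 6.25
tool_pos: [0.4697, -0.0677, 0.1187]
eef_rot: [0.002, 0.545, 0.839, 0.0]
force: [2.3, -2.3, -2.1]
finger_gap: 0.0
grasp_force: 1.5
```

```bash
python3 - <<'E'
from h import *
s=manip.state();q=s["eef_rot"];r=R.from_quat([q[1],q[2],q[3],q[0]])
print(s["tool_pos"].round(4),s["force"].round(1),s["qpos"].round(2))
d0=.05
for deg in range(48,112,6):
    d=d0+np.radians(deg); w=world([-.04-.027*np.sin(d),-.05-.027*np.cos(d),.118],E0)[0]
    print(deg,r.inv().apply(w-s["tool_pos"]).round(4))
E
```

```text
[ 0.4697 -0.0677  0.1187] [ 2.3 -2.3 -2.1] [-0.26 -0.01  1.75 -0.    1.4  -0.68]
48 [ 0.001  -0.0008  0.0007]
54 [ 0.0039 -0.0007  0.0007]
60 [ 0.0067 -0.0003  0.0007]
66 [0.0094 0.0005 0.0007]
72 [0.012  0.0015 0.0007]
78 [0.0145 0.0028 0.0007]
84 [0.0169 0.0043 0.0007]
90 [0.0191 0.0061 0.0007]
96 [0.0211 0.0081 0.0007]
102 [0.0229 0.0103 0.0007]
108 [0.0244 0.0126 0.0007]
```

Contact has started, so I'll continue the arc.

Call:
{"op": "drive_tool", "data": {"increments": [[0,0.0039,-0.0005,0,6],[0,0.0067,-0.0003,0,12],[0,0.0094,0.0005,0,18],[0,0.012,0.0015,0,24],[0,0.0145,0.0028,0,30],[0,0.0169,0.0043,0,36],[0,0.0191,0.0061,0,40],[0,0.0191,0.0061,0,40],[0,0.0191,0.0061,0,40]]}}

```text
time: 7.15
tool_pos: [0.4678, -0.0488, 0.1189]
eef_rot: [0.002, 0.798, 0.603, 0.0]
force: [2.9, -4.5, -1.8]
finger_gap: -0.0001
grasp_force: 2.2
```

```bash
python3 - <<'E'
from h import *
import cv2
s=manip.state();q=s["eef_rot"];r=R.from_quat([q[1],q[2],q[3],q[0]])
print(s["tool_pos"].round(4),s["force"].round(1))
d0=.05
for deg in range(84,121,6):
    d=d0+np.radians(deg); w=world([-.04-.027*np.sin(d),-.05-.027*np.cos(d),.118],E0)[0]
    print(deg,r.inv().apply(w-s["tool_pos"]).round(4))
E
```

```text
[ 0.4678 -0.0488  0.1189] [ 2.9 -4.5 -1.8]
84 [-0.002  -0.0005  0.0009]
90 [ 0.0009 -0.0006  0.0009]
96 [ 0.0037 -0.0003  0.0009]
102 [0.0065 0.0002 0.0009]
108 [0.0092 0.0011 0.0009]
114 [0.0118 0.0022 0.0009]
120 [0.0142 0.0036 0.0008]
```

Call:
{"op": "drive_tool", "data": {"increments": [[0,0.002,0,0,1],[0,0.004,0,0,2],[0,0.006,0.0002,0,2],[0,0.006,0.0002,0,2],[0,0.006,0.0002,0,2]]}}

```text
time: 7.65
tool_pos: [0.4695, -0.0434, 0.1189]
eef_rot: [0.002, 0.808, 0.589, -0.0]
force: [2.1, -5.3, -1.6]
finger_gap: 0.0002
grasp_force: 2.3
```

Call:
{"op": "drive_tool", "data": {"increments": [[0,0.001,0,0,0],[0,0.002,0.0003,0,0],[0,0.002,0.0003,0,0],[0,0.002,0.0003,0,0]]}}

```text
time: 8.05
tool_pos: [0.4704, -0.0418, 0.1189]
eef_rot: [0.002, 0.808, 0.589, -0.0]
force: [2.0, -5.9, -0.5]
finger_gap: -0.0001
grasp_force: 2.6
```

Call:
{"op": "drive_tool", "data": {"increments": [[0,0.001,0.0002,0,0],[0,0.002,0.0004,0,0],[0,0.002,0.0004,0,0],[0,0.002,0.0004,0,0]]}}

```text
time: 8.45
tool_pos: [0.4706, -0.0416, 0.1189]
eef_rot: [0.003, 0.808, 0.589, -0.002]
force: [-0.1, -10.7, 0.1]
finger_gap: -0.0
grasp_force: 5.0
```

Call:
{"op": "drive_tool", "data": {"increments": [[0,0.001,0.0002,0,0],[0,0.002,0.0004,0,0],[0,0.002,0.0004,0,0],[0,0.002,0.0004,0,0]]}}

```text
time: 8.85
tool_pos: [0.4707, -0.0413, 0.1188]
eef_rot: [0.004, 0.808, 0.589, -0.004]
force: [-3.2, -15.0, 0.7]
finger_gap: 0.0001
grasp_force: 7.4
```

The force climbs while the tip stays put, so the fastener is at its stop. I'll release the side load, lift straight out and look.

Call:
{"op": "drive_tool", "data": {"increments": [[0,-0.004,0,0,0],[0,-0.008,0,0,0],[0,-0.008,0,0,0],[0,-0.008,0,-0.01,0],[0,-0.008,0,-0.03,0],[0,-0.008,0,-0.07,0],[0,-0.008,0,-0.12,0],[0,-0.008,0,-0.16,0],[0,-0.008,0,-0.16,0],[0,-0.008,0,-0.16,0]]}}

```text
time: 9.85
tool_pos: [0.4695, -0.0436, 0.2803]
eef_rot: [0.001, 0.809, 0.588, 0.001]
force: [-0.1, 0.8, -1.9]
finger_gap: -0.0002
grasp_force: 0.0
```

```bash
python3 - <<'E'
from h import *
import cv2
t=manip.get_image("scene")[145:255,255:390]; cv2.imwrite("pics/c4.png",cv2.resize(t,None,fx=5,fy=5,interpolation=cv2.INTER_CUBIC))
for d in(1.45,np.pi/2):
    u=np.array([-np.sin(d),-np.cos(d)]);v=np.array([-u[1],u[0]]);c=np.array([-.04,-.05])
    P=[[*(c+u*i+v*j),.105] for i,j in((.004,-.019),(.004,.019),(.044,.019),(.044,-.019))]+[[-.111,.047,.085]]
    print(d,np.round((proj("scene",world(P,E0))-[255,145]+.5)*5-.5).astype(int).tolist())
E
```

```text
1.45 [[372, 153], [349, 126], [403, 115], [427, 142], [503, 228]]
1.5707963267948966 [[369, 154], [353, 126], [409, 118], [426, 146], [503, 228]]
```

View pics/c4.png

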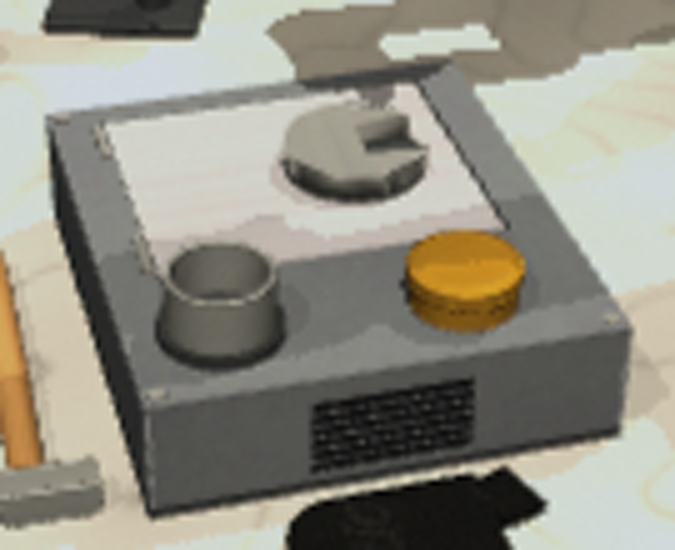

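The panel is still flush. The slot corners at about (357,127), (408,115), (427,148) and (367,155) match the locked prediction, and the neighbouring items haven't moved.

```bash
python3 -c "
from plant import manip
print(manip.job_done())"
```

```text
the job is handed in; nothing more can be done
None
```

I pressed the panel flush, then turned the fastener clockwise to its solid stop. The last picture shows the panel shut and the slot in the locked position, and the job is handed in (no verdict was returned).

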